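Lift the sagging gate bolt over its bent keeper and hold the gate ajar

ROBOT

A 6-joint arm with a two-finger parallel gripper is mounted at the origin on the work surface. World frame = base frame: x ahead of the robot, y to its left, z up, the work surface at z = 0. Lengths are in m, angles in rad, forces in N, time in s.
With the tool pointing down it reaches from about 0.325 to 0.875 m from the base axis. Payload 4.4 kg.
Tool frame: the origin (TCP) lies midway between the tips of the shut fingers; the grasp point (between the pads) lies 19 mm behind it; z points along the fingers, y is the line along which they close (so a half turn about z gives the same grasp; the last joint's range is limited). The gripper opens to 85 mm and grips with 20 to 120 N. Pads are 22 mm wide; open, the fingers measure 114 mm over their backs; the gripper's body (76 mm by 85 mm) begins 54 mm behind the grasp point. The pads swing forward as they close: fully open they stand 13 mm farther back than shut.
Start: joints at [0.977, 0.207, 1.542, -0, 1.393, -0.15], TCP at [0.247, 0.519, 0.231] pointing down, gripper open.
Joint ranges: [-2.73, 2.73], [-0.86, 2.22], [0.23, 2.46], [-1.11, 4.25], [0.08, 2.63], [-2.82, 2.82]. Speed limits (rad/s): [2.79, 2.79, 3.14, 3.14, 3.14, 3.14].

INTERFACE

Orientations are given as a unit quaternion [w, x, y, z].
In Python, from cell import bot gives the robot as it stands.
- The arm moves only by the tool carry_out, never from a script. Its argument "series" is a list of rows, each an object with "translation": the shift along the tool's x, y, z in m, a list of three; "yaw": the turn about the tool's z in rad; "fingers": the gripper's target within -1 to 1 (fully open at 1, half-way at 0, shut at -1). A call has 1 to 20 rows; each row shifts and turns the commanded pose from where the row before left it, along the tool's axes as they then stand; what a row does not reach is not made up. A row lasts 1/10 s, in which the tool goes at most 50 mm and 8.59 degrees, less where a joint would pass 70% of its speed; a pose out of reach is approached as far as the arm can. A call is refused whole if a number of a shift passes 0.05 or a number of a turn 0.15, either way. A call with a gripper value outside its range is refused whole. The fingers move at their own pace and stop on an object; "grip_force" is the grip in N (left out, the last holds). Time passes only in rows, so rows that do not move let the fingers close. It gives the time, the measured TCP pose, the force, the opening and the grip force at its end, in the units of the state.
- bot.sense(): the state, without advancing time (a new reading comes with each control period).
- bot.read_camera(name): name is "side" or "top"; returns a dict with "pixels" (384x512x3 uint8, blue, green, red), "depth" (384x512 float32, m along the optical axis (not along the pixel's ray), 0 where there is no reading), "mtx" (3x3 intrinsics, pixels), "dist_coeffs" ([k1, k2, p1, p2, k3] as OpenCV has them; the pictures are not rectified), "xyz" and "orientation" of the camera in the world. Camera axes: x right, y down, z forward; pixel columns grow to the right and rows downward; lengths in m; the calibration is good to about 2 mm. A picture is of the moment at which its call begins.
- bot.close_job(): hands the job in; it is judged then, once.
The state is a dict: "time": time; "q": joint angles; "qd": joint speeds; "tau": joint torques, N m; "tool_pos": TCP position; "ee_rot": TCP orientation; "wrist_force": force on the tool from outside, world axes, zero at the start; "wrist_torque": the same for the moment, N m; "grip_width": finger opening in m; "grip_force": force on a finger pad.
Only numpy, scipy, OpenCV 4.12 (cv2) and the standard library are available. Lean on these libraries where they do the work, as an engineer would, in place of code of your own. Each camera call takes 0.05 s, during which the arm holds its last target. There are 200 camera calls.

TASK

The iron half-gate beyond the bench is shut by a barrel bolt that has sagged, so that the notch under its nose sits over the bent-up lip of the keeper. Take the bolt by its wooden knob, lift it and draw it back over the lip without wrenching it against the keeper, then pull the self-closing gate open towards the bolt's side and hold it about 10 cm ajar at its latch edge, so that I can hammer the keeper straight. Finish while still holding the gate there by the knob; leave alone the bowl and the chuck on the bench and the tin on the post.

Things in the scene. Friction and masses are not known exactly. Their poses are not given: they have to be found in the camera images.
- gate_post: fixed oak posts, 70 mm square, tops 192 mm above the bench, carrying the dark iron bar gate (top at 175 mm). Origin: bench height, at the latch post's edge beside the gate, in the plane of the gate's bolt face. x runs along the shut gate from the latch post to the hinge post, y out of the bolt face (the side to which the gate opens), z up. The upright hinge axis stands at x = 760 mm, y = 0
- keeper: fixed steel keeper on the latch post's face (post y from 0 to 36 mm out, post x -55 to -5 mm, bench height 92 to 186 mm): a bridge around the bolt's nose, 3 mm of play, open towards the gate; its mouth's lower edge is bent up into a lip 6 mm thick. Its frame is that of gate_post
- keeper_lip (a point): middle of the lip's upper edge (post x -17, y 20, height 129 mm); the lip stands about 7 mm up into the notch under the sagging bolt, so the bolt cannot be drawn until it is lifted
- nose: the bolt's end: 20 mm nose of 18 mm diameter with a 20 mm long, 8 mm deep notch under it, just behind; fixed to the bolt
- knob: turned pale wooden knob fixed to the bolt: a cylinder 24 mm thick, 46 mm long, pointing out along the post's y. Origin on the bolt's axis, 20 mm out of the gate face; the wood runs 38 to 84 mm out. Near it: the gate behind (top 41 mm above the knob's axis), the front guide strap (34 mm out of the face, ends 44 mm from the knob's axis on the post's side), the post tops 58 mm above; nothing below
- knob_grip (a point): centre of the knob's wood, on its axis, 58 mm out of the gate face: the place to pinch it from above, fingers closing along the gate. Shut and sagged it lies 85 mm along the gate from the post edge, 134 mm above the bench
- bolt (a joint): draw of the bolt along its own axis away from the latch post, m: 0 to 0.004 when shut, 0.065 fully drawn. It meets the lip at about 0.006 if not lifted; from 0.036 the nose is clear of the keeper. Sliding drag about 2.5 N
- bolt_lift (a joint): lift of the bolt from its sag, rad: 0 sagged, stop at 0.075. The bolt (0.5 to 0.8 kg) tips about its rear guide, 270 mm along the gate, 140 mm above the bench; at rest the nose hangs 0.03 rad below level. The nose clears the lip from 0.024, the knob then 4.5 mm above its rest; the knob can rise 13 mm from its sag when shut, 9 mm when drawn. Let go, it sinks back
- gate_edge (a point): the gate's latch edge on its bolt face, 750 mm from the hinge axis, 140 mm above the bench: 10 mm along the post's x and at y = 0 when shut; y grows to 100 mm as the gate swings (clockwise from above) 10 cm ajar. Sprung hinges close the gate: about 4 N at the knob to start it, 6 N to hold it 10 cm ajar
- bowl: loose turned wooden bowl, 140 mm across, 55 mm high, standing on the bench; origin under its centre. Leave alone
- chuck: loose steel four-jaw lathe chuck, 94 mm across, 68 mm high, standing on the bench; origin under its centre. Leave alone
- wax_tin: loose flat metal wax tin, 67 mm across, 38 mm high, standing on the cap of the latch post (192 mm above the bench, some 35 mm behind the bolt face and 35 mm from the post's gate edge); origin under its centre. Leave alone

How it is judged:
On the way, in this order (a step that is already met when the one before it is completed fails the run):
1. the bolt's nose is lifted clear of the bent lip while the bolt is still in the keeper (value of joint bolt_lift above 0.021 rad and value of joint bolt below 0.02 m), for 0.05 s.
2. the bolt is drawn clear of the keeper with the gate still almost shut (value of joint bolt above 0.036 m and y of gate_edge in the frame of gate_post below 0.045 m), for 0.05 s.
At the end, for the whole second after the job is handed in: The gate stands still between 7 and 13 cm open at its latch edge, the bolt is drawn clear (36 mm or more) and does not rest on the keeper, and the fingers still hold the knob (y of gate_edge in the frame of gate_post between 0.07 and 0.13 m and linear speed of knob below 0.02 m/s and value of joint bolt above 0.036 m and contact force between the fingers and knob above 2 N and contact force between nose and keeper below 0.5 N); the arm keeps its last pose, push and grip.
It fails at once if the bolt is wrenched against the keeper (over 40 N) (contact force between nose and keeper above 40 N).
It fails at once if the bowl is disturbed (moved over 3 cm) (distance of bowl from where it was at the start of the episode above 0.03 m).
It fails at once if the chuck is disturbed (moved over 3 cm) (distance of chuck from where it was at the start of the episode above 0.03 m).
It fails at once if the wax_tin is disturbed (moved over 3 cm) (distance of wax_tin from where it was at the start of the episode above 0.03 m).
It also fails if it takes over 38 s, if anything falls off the work surface, if the arm or the gripper's body presses on something with over 40 N, if the wrist force passes 120 N, or if a joint passes its speed limit or range.

## Working session

There is one attempt and no reset: what is moved stays moved. The work goes in short steps, Python scripts to look and compute and a tool call to move; the robot and the scene stay as the last step left them, time stands still between calls to the robot, and variables do not carry over. Pictures are saved under pics/ and viewed, at most 10 in all, crops included, and the job is handed in when it is done.

Besides the shell and the picture viewer there is one more tool, called after "Request:" as a command line: name --argument value ..., lists and objects as JSON in quotes. carry_out: Moves the arm, as the interface text tells. Its arguments: {"type":"object","properties":{"series":{"type":"array","items":{"type":"object","properties":{"translation":{"type":"array","items":{"type":"number"}},"yaw":{"type":"number"},"fingers":{"type":"number"}}}},"grip_force":{"type":"number"}},"required":["series"]}

```bash
mkdir -p pics
cat > h.py <<'E'
import numpy as np, cv2
from scipy.spatial.transform import Rotation as R
from cell import bot
def Rq(q): return R.from_quat([q[1],q[2],q[3],q[0]]).as_matrix()
def cloud(c):
    h,w=c["depth"].shape
    u,v=np.meshgrid(np.arange(w),np.arange(h))
    p=np.stack([u,v],-1).reshape(-1,1,2).astype(np.float64)
    n=cv2.undistortPoints(p,np.array(c["mtx"]),np.array(c["dist_coeffs"])).reshape(h,w,2)
    d=c["depth"][...,None]
    P=np.concatenate([n*d,d],-1)
    return P@Rq(c["orientation"]).T+np.array(c["xyz"])
E
python3 - <<'E'
from h import *
s=bot.sense(); print({k:np.round(v,3) for k,v in s.items()})
for n in("side","top"):
    c=bot.read_camera(n); np.savez(n+".npz",**{k:np.array(v) for k,v in c.items()})
    cv2.imwrite(f"pics/{n}0.png",c["pixels"]); print(n,c["xyz"],c["orientation"])
E
```

```text
{'time': np.float64(0.0), 'q': array([ 0.977,  0.207,  1.543, -0.   ,  1.394, -0.15 ]), 'qd': array([ 0.   , -0.001,  0.   ,  0.   ,  0.001, -0.001]), 'tau': array([ 1.0000e-03, -3.8303e+01, -2.9160e+01, -0.0000e+00,  1.1000e-02,
       -0.0000e+00]), 'tool_pos': array([0.246, 0.519, 0.23 ]), 'ee_rot': array([-0.   ,  0.22 ,  0.975, -0.001]), 'wrist_force': array([-0.767,  0.076,  0.077]), 'wrist_torque': array([0.021, 0.057, 0.003]), 'grip_force': np.float64(0.0), 'grip_width': np.float64(0.085)}
side [ 0.15978733 -1.09029338  1.35740799] [-0.35982581  0.92101615 -0.13645133  0.06029661]
top [0.30537154 0.01116027 1.58597063] [-0.04305162  0.71546096 -0.69490876  0.05799995]
```

View pics/side0.png

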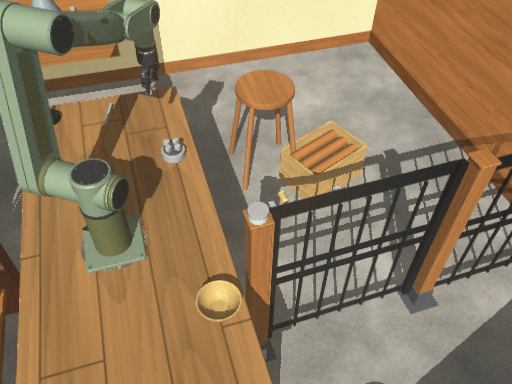

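View pics/top0.png

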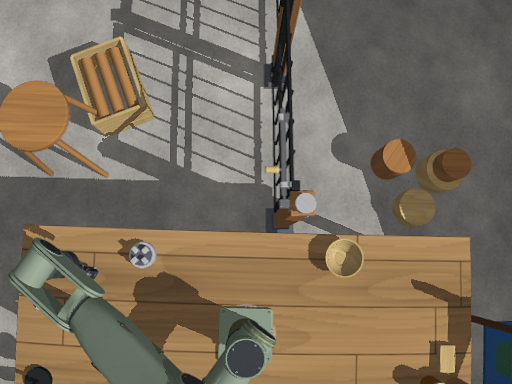

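The side view shows the tin on the post at (258,212) and the knob at (283,197). In the top view the knob is at (272,170), the tin at (305,203), the chuck at (142,254) and the bowl at (344,258). The gate runs along about +x and its bolt face looks towards +y.

Run:
```python
from h import *
for n,(u,v),r in(("top",(272,170),14),("side",(283,197),12)):
    c=dict(np.load(n+".npz")); P=cloud(c); hsv=cv2.cvtColor(c["pixels"],cv2.COLOR_BGR2HSV)
    m=cv2.inRange(hsv,(14,70,130),(32,255,255))>0
    w=np.zeros_like(m); w[v-r:v+r,u-r:u+r]=1; m&=w&(P[...,2]>.1)&(P[...,2]<.19)
    Q=P[m]; print(n,m.sum(),np.argwhere(m).mean(0)[::-1],"med",np.median(Q,0),"min",Q.min(0),"max",Q.max(0))
    pix=c["pixels"]
    if n=="top":
        cc=cv2.resize(pix[50:240,220:350],None,fx=4,fy=3.1*4/3.1*0.78,interpolation=cv2.INTER_CUBIC); 
        cv2.imwrite("pics/topc.png",cv2.resize(pix[90:240,225:345],None,fx=4,fy=4,interpolation=cv2.INTER_CUBIC))
        # gate top points z~0.175
        g=(abs(P[...,2]-.175)<.006)&(P[...,0]>.5)&(pix.max(-1)<90)
        G=P[g]; print("gate",len(G)); 
        mu=np.median(G,0)
        for a in np.arange(.5,1.5,.1):
            s=G[(G[:,0]>a)&(G[:,0]<a+.1)]
            if len(s)>5: print(round(a,2),len(s),np.percentile(s[:,1],[3,50,97]).round(4),s[:,2].mean().round(4))
        t=(abs(P[...,2]-.230)<.006); T=P[t&(P[...,0]>.4)&(P[...,0]<.7)&(abs(P[...,1])<.3)]; print("tin top",len(T),T.min(0),T.max(0))
        t=(abs(P[...,2]-.192)<.005); T=P[t&(P[...,0]>.4)&(P[...,0]<.7)&(abs(P[...,1])<.3)]; print("post top",len(T),T.min(0),T.max(0))
```

```text
top 88 [271.79545455 169.        ] med [ 0.57936149 -0.07586882  0.14422536] min [ 0.56994917 -0.09671408  0.13096314] max [ 0.59181394 -0.05523498  0.15250047]
gate 599
0.5 122 [-0.1655 -0.1456 -0.1348] 0.1746
0.6 84 [-0.141  -0.137  -0.1326] 0.1748
0.7 89 [-0.1397 -0.1325 -0.1283] 0.1743
0.8 81 [-0.1352 -0.1307 -0.1238] 0.1743
0.9 77 [-0.1302 -0.1264 -0.1223] 0.1748
1.0 76 [-0.1295 -0.1222 -0.1177] 0.1751
1.1 66 [-0.125  -0.1211 -0.1169] 0.1743
tin top 330 [ 0.42485002 -0.2110974   0.22407096] [ 0.48969894 -0.14569652  0.23591812]
post top 218 [ 0.42065713 -0.21448124  0.1870323 ] [ 0.50198724 -0.13391044  0.19670187]
side 78 [282.67948718 196.28205128] med [ 0.57664132 -0.07889757  0.14298696] min [ 0.56690012 -0.10136365  0.13030181] max [ 0.59070622 -0.05386926  0.14971329]
```

View pics/topc.png

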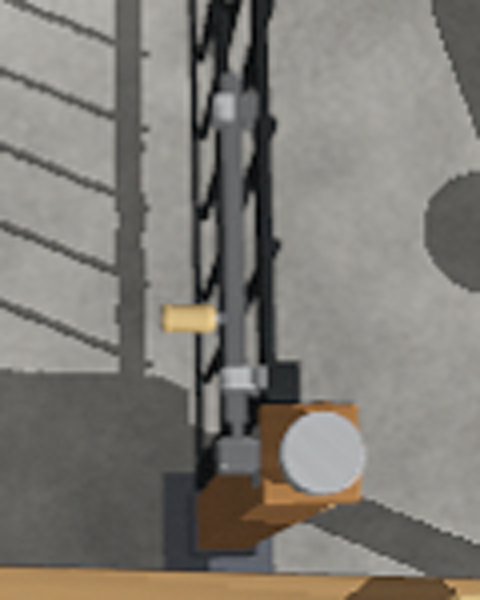

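Both views agree. The knob grip is at about (0.578, -0.077) with its top near 0.146, so the axis is at 0.134. The gate is turned about 0.033 rad. The post edge works out at x≈0.495, against a measured post-top edge of about 0.50, and the face at y≈-0.135. I'll move above the knob.

Request:
carry_out --series '[{"translation": [-0.032, -0.022, 0], "fingers": 0.4}, {"translation": [-0.032, -0.022, 0], "fingers": 0.4}, {"translation": [-0.032, -0.022, 0], "fingers": 0.4}, {"translation": [-0.032, -0.022, 0], "fingers": 0.4}, {"translation": [-0.032, -0.022, 0], "fingers": 0.4}, {"translation": [-0.032, -0.022, 0], "fingers": 0.4}, {"translation": [-0.032, -0.022, 0], "fingers": 0.4}, {"translation": [-0.032, -0.022, 0], "fingers": 0.4}, {"translation": [-0.032, -0.022, 0], "fingers": 0.4}, {"translation": [-0.032, -0.022, 0], "fingers": 0.4}, {"translation": [-0.032, -0.022, 0], "fingers": 0.4}, {"translation": [-0.032, -0.022, 0], "fingers": 0.4}, {"translation": [-0.032, -0.022, 0], "fingers": 0.4}, {"translation": [-0.032, -0.022, 0], "fingers": 0.4}, {"translation": [-0.032, -0.022, 0], "fingers": 0.4}, {"translation": [-0.032, -0.022, 0], "fingers": 0.4}]'

```text
invalid input
```

Request:
carry_out --series '[{"yaw": 0.137, "fingers": 0.4}, {"yaw": 0.137, "fingers": 0.4}, {"yaw": 0.137, "fingers": 0.4}, {"yaw": 0.137, "fingers": 0.4}, {"yaw": 0.137, "fingers": 0.4}, {"yaw": 0.137, "fingers": 0.4}, {"yaw": 0.137, "fingers": 0.4}, {"yaw": 0.135, "fingers": 0.4}, {"fingers": 0.4}]'

```text
invalid input
```

```bash
cat >> h.py <<'E'
def st(goal=None):
    s=bot.sense(); M=Rq(s["ee_rot"]); print("t",s["time"],"tcp",np.round(s["tool_pos"],4),"yaxis",np.round(M[:,1],3),"ang",np.arctan2(M[1,1],M[0,1]).round(4),"z",M[:,2].round(3),"F",np.round(s["wrist_force"],1),"w",s["grip_width"],"gf",s["grip_force"])
    if goal is not None: print("tool shift",np.round(M.T@(np.array(goal)-s["tool_pos"]),4))
E
python3 - <<'E'
from h import *
st([.578,-.077,.115])
E
```

```text
t 0.1 tcp [0.2465 0.5187 0.2302] yaxis [ 0.429  0.903 -0.002] ang 1.127 z [-0.001 -0.002 -1.   ] F [-0.3  0.5 -0.1] w 0.08576813696838702 gf 0.0
tool shift [-0.5552 -0.3954  0.1159]
```

Request:
carry_out --series '[{"translation": [-0.032, -0.022, 0], "yaw": 0, "fingers": 0.4}, {"translation": [-0.032, -0.022, 0], "yaw": 0, "fingers": 0.4}, {"translation": [-0.032, -0.022, 0], "yaw": 0, "fingers": 0.4}, {"translation": [-0.032, -0.022, 0], "yaw": 0, "fingers": 0.4}, {"translation": [-0.032, -0.022, 0], "yaw": 0, "fingers": 0.4}, {"translation": [-0.032, -0.022, 0], "yaw": 0, "fingers": 0.4}, {"translation": [-0.032, -0.022, 0], "yaw": 0, "fingers": 0.4}, {"translation": [-0.032, -0.022, 0], "yaw": 0, "fingers": 0.4}, {"translation": [-0.032, -0.022, 0], "yaw": 0, "fingers": 0.4}, {"translation": [-0.032, -0.022, 0], "yaw": 0, "fingers": 0.4}, {"translation": [-0.032, -0.022, 0], "yaw": 0, "fingers": 0.4}, {"translation": [-0.032, -0.022, 0], "yaw": 0, "fingers": 0.4}, {"translation": [-0.032, -0.022, 0], "yaw": 0, "fingers": 0.4}, {"translation": [-0.032, -0.022, 0], "yaw": 0, "fingers": 0.4}, {"translation": [-0.032, -0.022, 0], "yaw": 0, "fingers": 0.4}, {"translation": [-0.032, -0.022, 0], "yaw": 0, "fingers": 0.4}]'

```text
time: 1.7
tool_pos: [0.5584, -0.0199, 0.2307]
ee_rot: [-0.001, 0.22, 0.975, 0.0]
wrist_force: [1.0, 0.2, -0.1]
grip_width: 0.0596
grip_force: 0.0
```

Request:
carry_out --series '[{"translation": [0, 0, 0], "yaw": 0.137, "fingers": 0.4}, {"translation": [0, 0, 0], "yaw": 0.137, "fingers": 0.4}, {"translation": [0, 0, 0], "yaw": 0.137, "fingers": 0.4}, {"translation": [0, 0, 0], "yaw": 0.137, "fingers": 0.4}, {"translation": [0, 0, 0], "yaw": 0.137, "fingers": 0.4}, {"translation": [0, 0, 0], "yaw": 0.137, "fingers": 0.4}, {"translation": [0, 0, 0], "yaw": 0.137, "fingers": 0.4}, {"translation": [0, 0, 0], "yaw": 0.135, "fingers": 0.4}, {"translation": [0, 0, 0], "yaw": 0, "fingers": 0.4}]'

```text
time: 2.6
tool_pos: [0.5577, -0.0184, 0.2307]
ee_rot: [-0.001, 0.695, 0.719, -0.0]
wrist_force: [0.3, 0.6, 0.7]
grip_width: 0.0594
grip_force: 0.0
```

Run:
```python
from h import *
st([.578,-.077,.115])
```

```text
t 2.6 tcp [ 0.5577 -0.0184  0.2307] yaxis [ 0.999  0.033 -0.001] ang 0.0332 z [-0.001  0.    -1.   ] F [0.3 0.6 0.7] w 0.059388403362683535 gf 0.0
tool shift [-0.0593  0.0185  0.1156]
```

Request:
carry_out --series '[{"translation": [-0.03, 0.009, 0], "yaw": 0, "fingers": 0.4}, {"translation": [-0.029, 0.0095, 0], "yaw": 0, "fingers": 0.4}, {"translation": [0, 0, 0.02], "yaw": 0, "fingers": 0.4}, {"translation": [0, 0, 0.02], "yaw": 0, "fingers": 0.4}, {"translation": [0, 0, 0.02], "yaw": 0, "fingers": 0.4}, {"translation": [0, 0, 0], "yaw": 0, "fingers": 0.4}]'

```text
time: 3.2
tool_pos: [0.5757, -0.0762, 0.1674]
ee_rot: [-0.004, 0.695, 0.719, -0.002]
wrist_force: [-1.1, -0.1, -1.1]
grip_width: 0.0598
grip_force: 0.0
```

Run:
```python
from h import *
st([.578,-.077,.114])
a=[]
for n,(u,v) in(("side",(283,197)),("top",(272,170))):
    c=bot.read_camera(n); a.append(cv2.resize(c["pixels"][v-45:v+45,u-45:u+45],None,fx=4.4,fy=4.4,interpolation=cv2.INTER_CUBIC))
cv2.imwrite("pics/c1.png",np.hstack(a))
```

```text
t 3.2 tcp [ 0.5757 -0.0762  0.1674] yaxis [ 0.999  0.035 -0.008] ang 0.0353 z [-0.008  0.002 -1.   ] F [-1.1 -0.1 -1.1] w 0.05983179839881889 gf 0.0
tool shift [-0.001   0.0026  0.0533]
```

View pics/c1.png

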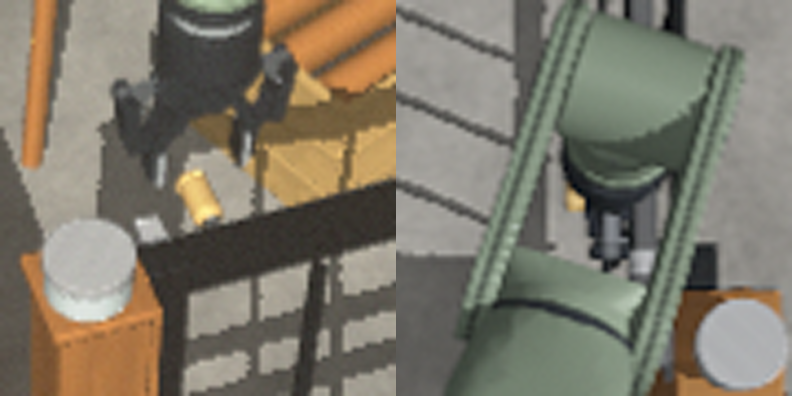

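The crop shows the fingers, at about (160,180) and (245,155), on either side of the knob at (197,197), with the tin well clear. I'll descend.

Request:
carry_out --series '[{"translation": [0, 0, 0.015], "yaw": 0, "fingers": 0.4}, {"translation": [0, 0, 0.015], "yaw": 0, "fingers": 0.4}, {"translation": [0, 0, 0.015], "yaw": 0, "fingers": 0.4}, {"translation": [0, 0, 0.01], "yaw": 0, "fingers": 0.4}, {"translation": [0, 0, 0], "yaw": 0, "fingers": 0.4}, {"translation": [0, 0, 0], "yaw": 0, "fingers": 0.4}, {"translation": [0, 0, 0], "yaw": 0, "fingers": 0.4}]'

```text
time: 4.0
tool_pos: [0.5792, -0.077, 0.1169]
ee_rot: [0.001, 0.695, 0.719, 0.0]
wrist_force: [-0.2, 0.1, -0.2]
grip_width: 0.0599
grip_force: 0.0
```

Run:
```python
from h import *
st([.578,-.077,.114])
```

```text
t 4.0 tcp [ 0.5792 -0.077   0.1169] yaxis [0.999 0.033 0.001] ang 0.033 z [ 0.001 -0.    -1.   ] F [-0.2  0.1 -0.2] w 0.059924062707784505 gf 0.0
tool shift [ 0.     -0.0012  0.0029]
```

Request:
carry_out --grip_force 50 --series '[{"translation": [0, -0.001, 0.003], "yaw": 0, "fingers": 0.2}, {"translation": [0, 0, 0], "yaw": 0, "fingers": 0}, {"translation": [0, 0, 0], "yaw": 0, "fingers": -0.2}, {"translation": [0, 0, 0], "yaw": 0, "fingers": -0.4}, {"translation": [0, 0, 0], "yaw": 0, "fingers": -1}, {"translation": [0, 0, 0], "yaw": 0, "fingers": -1}, {"translation": [0, 0, 0], "yaw": 0, "fingers": -1}, {"translation": [0, 0, 0], "yaw": 0, "fingers": -1}]'

```text
time: 4.8
tool_pos: [0.5787, -0.0771, 0.114]
ee_rot: [0.001, 0.695, 0.719, 0.001]
wrist_force: [4.5, -0.2, 2.3]
grip_width: 0.0224
grip_force: 49.0
```

Run:
```python
from h import *
st()
```

```text
t 4.8 tcp [ 0.5787 -0.0771  0.114 ] yaxis [0.999 0.033 0.003] ang 0.033 z [ 0.003 -0.001 -1.   ] F [ 4.5 -0.2  2.3] w 0.022418131046424216 gf 48.96806001663208
```

Request:
carry_out --series '[{"translation": [0, 0, -0.002], "yaw": 0, "fingers": -1}, {"translation": [0, 0, -0.002], "yaw": 0, "fingers": -1}, {"translation": [0, 0, -0.002], "yaw": 0, "fingers": -1}, {"translation": [0, 0, -0.001], "yaw": 0, "fingers": -1}, {"translation": [0, 0, 0], "yaw": 0, "fingers": -1}, {"translation": [0, 0, 0], "yaw": 0, "fingers": -1}]'

```text
time: 5.4
tool_pos: [0.5773, -0.0769, 0.1188]
ee_rot: [-0.0, 0.695, 0.719, -0.0]
wrist_force: [7.9, -1.9, -7.3]
grip_width: 0.0225
grip_force: 49.2
```

Run:
```python
from h import *
st()
for n,(u,v) in(("side",(283,197)),):
    c=bot.read_camera(n); P=cloud(c); hsv=cv2.cvtColor(c["pixels"],cv2.COLOR_BGR2HSV)
    m=cv2.inRange(hsv,(14,70,130),(32,255,255))>0
    w=np.zeros_like(m); w[v-12:v+12,u-12:u+12]=1; m&=w&(P[...,2]>.1)&(P[...,2]<.19)
    Q=P[m]; print(m.sum(),np.argwhere(m).mean(0)[::-1],Q.min(0),Q.max(0))
```

```text
t 5.4 tcp [ 0.5773 -0.0769  0.1188] yaxis [ 0.999  0.033 -0.001] ang 0.0329 z [-0.001  0.    -1.   ] F [ 7.9 -1.9 -7.3] w 0.0224554750030256 gf 49.21972632408142
53 [283.18867925 196.96226415] [ 0.5655986  -0.10157475  0.13717586] [ 0.5875842  -0.05798007  0.18835305]
```

Request:
carry_out --series '[{"translation": [0, 0.001, -0.0015], "yaw": 0, "fingers": -1}, {"translation": [0, 0.001, -0.0015], "yaw": 0, "fingers": -1}, {"translation": [0, 0, 0], "yaw": 0, "fingers": -1}, {"translation": [0, 0, 0], "yaw": 0, "fingers": -1}, {"translation": [0, 0, 0], "yaw": 0, "fingers": -1}]'

```text
time: 5.95
tool_pos: [0.5774, -0.0764, 0.1214]
ee_rot: [-0.002, 0.695, 0.719, -0.002]
wrist_force: [1.2, -1.9, -9.0]
grip_width: 0.0224
grip_force: 49.2
```

Run:
```python
from h import *
st()
```

```text
t 5.95 tcp [ 0.5774 -0.0764  0.1214] yaxis [ 0.999  0.033 -0.006] ang 0.0329 z [-0.006  0.001 -1.   ] F [ 1.2 -1.9 -9. ] w 0.022445519813738716 gf 49.19853329658508
```

Lift is about 7.4 mm with a steady load. Next I'll draw in small steps, watching the force.

Request:
carry_out --series '[{"translation": [0, 0.002, 0], "yaw": 0, "fingers": -1}, {"translation": [0, 0.002, 0], "yaw": 0, "fingers": -1}, {"translation": [0, 0.002, 0], "yaw": 0, "fingers": -1}, {"translation": [0, 0.002, 0], "yaw": 0, "fingers": -1}, {"translation": [0, 0, 0], "yaw": 0, "fingers": -1}]'

```text
time: 6.45
tool_pos: [0.588, -0.0762, 0.1236]
ee_rot: [0.0, 0.695, 0.719, 0.0]
wrist_force: [-2.9, -0.1, -8.5]
grip_width: 0.0228
grip_force: 49.3
```

Run:
```python
from h import *
st()
```

```text
t 6.45 tcp [ 0.588  -0.0762  0.1236] yaxis [0.999 0.033 0.001] ang 0.0335 z [ 0.001  0.    -1.   ] F [-2.9 -0.1 -8.5] w 0.022828513104970603 gf 49.25384759902954
```

Request:
carry_out --series '[{"translation": [0, 0.003, 0.0004], "yaw": 0, "fingers": -1}, {"translation": [0, 0.003, 0.0004], "yaw": 0, "fingers": -1}, {"translation": [0, 0.003, 0.0004], "yaw": 0, "fingers": -1}, {"translation": [0, 0.003, 0.0004], "yaw": 0, "fingers": -1}, {"translation": [0, 0.003, 0.0004], "yaw": 0, "fingers": -1}, {"translation": [0, 0, 0], "yaw": 0, "fingers": -1}]'

```text
time: 7.05
tool_pos: [0.6037, -0.076, 0.1216]
ee_rot: [0.001, 0.695, 0.719, 0.001]
wrist_force: [-0.8, 0.0, -5.8]
grip_width: 0.0226
grip_force: 49.5
```

Run:
```python
from h import *
st()
```

```text
t 7.05 tcp [ 0.6037 -0.076   0.1216] yaxis [0.999 0.033 0.002] ang 0.0332 z [ 0.002 -0.    -1.   ] F [-0.8  0.  -5.8] w 0.02259731954506594 gf 49.476980566978455
```

Request:
carry_out --series '[{"translation": [0, 0.003, 0], "yaw": 0, "fingers": -1}, {"translation": [0, 0.003, 0.0], "yaw": 0, "fingers": -1}, {"translation": [0, 0.003, 0], "yaw": 0, "fingers": -1}, {"translation": [0, 0.003, 0], "yaw": 0, "fingers": -1}, {"translation": [0, 0.003, 0], "yaw": 0, "fingers": -1}, {"translation": [0, 0.003, 0], "yaw": 0, "fingers": -1}, {"translation": [0, 0.003, 0], "yaw": 0, "fingers": -1}, {"translation": [0, 0.003, 0], "yaw": 0, "fingers": -1}, {"translation": [0, 0.002, 0], "yaw": 0, "fingers": -1}, {"translation": [0, 0, 0], "yaw": 0, "fingers": -1}, {"translation": [0, 0, 0], "yaw": 0, "fingers": -1}]'

```text
time: 8.15
tool_pos: [0.6291, -0.0752, 0.1214]
ee_rot: [0.001, 0.695, 0.719, 0.0]
wrist_force: [0.5, -0.0, -5.1]
grip_width: 0.0225
grip_force: 49.5
```

Run:
```python
from h import *
st()
```

```text
t 8.15 tcp [ 0.6291 -0.0752  0.1214] yaxis [0.999 0.033 0.001] ang 0.0331 z [ 0.001 -0.    -1.   ] F [ 0.5 -0.  -5.1] w 0.022451471982291346 gf 49.514626264572144
```

Drawn about 51 mm with forces small throughout. Now the gate, as an arc about the hinge. In the gate's axes each 0.0067 rad step is +4.2 mm outwards and +0.4 mm towards the hinge.

Request:
carry_out --series '[{"translation": [0.0042, 0.0004, 0], "yaw": 0.0067, "fingers": -1}, {"translation": [0.0042, 0.0004, 0], "yaw": 0.0067, "fingers": -1}, {"translation": [0.0042, 0.0004, 0], "yaw": 0.0067, "fingers": -1}, {"translation": [0.0042, 0.0004, 0], "yaw": 0.0067, "fingers": -1}, {"translation": [0, 0, 0], "yaw": 0, "fingers": -1}]'

```text
time: 8.65
tool_pos: [0.6305, -0.059, 0.1217]
ee_rot: [0.001, 0.705, 0.709, 0.0]
wrist_force: [-0.1, -2.8, -5.8]
grip_width: 0.0223
grip_force: 49.5
```

Run:
```python
from h import *
st()
```

```text
t 8.65 tcp [ 0.6305 -0.059   0.1217] yaxis [1.    0.005 0.002] ang 0.0055 z [ 0.002 -0.001 -1.   ] F [-0.1 -2.8 -5.8] w 0.022310685418386312 gf 49.54086720943451
```

Request:
carry_out --series '[{"translation": [0.0042, 0.0004, 0], "yaw": 0.0067, "fingers": -1}, {"translation": [0.0042, 0.0004, 0], "yaw": 0.0067, "fingers": -1}, {"translation": [0.0042, 0.0004, 0], "yaw": 0.0067, "fingers": -1}, {"translation": [0.0042, 0.0004, 0], "yaw": 0.0067, "fingers": -1}, {"translation": [0.0042, 0.0004, 0], "yaw": 0.0067, "fingers": -1}, {"translation": [0.0042, 0.0004, 0], "yaw": 0.0067, "fingers": -1}, {"translation": [0.0042, 0.0004, 0], "yaw": 0.0067, "fingers": -1}, {"translation": [0.0042, 0.0004, 0], "yaw": 0.0067, "fingers": -1}, {"translation": [0.0042, 0.0004, 0], "yaw": 0.0067, "fingers": -1}, {"translation": [0.0042, 0.0004, 0], "yaw": 0.0067, "fingers": -1}, {"translation": [0.0042, 0.0004, 0], "yaw": 0.0067, "fingers": -1}, {"translation": [0.0042, 0.0004, 0], "yaw": 0.0067, "fingers": -1}, {"translation": [0.0042, 0.0004, 0], "yaw": 0.0067, "fingers": -1}, {"translation": [0.0042, 0.0004, 0], "yaw": 0.0067, "fingers": -1}, {"translation": [0.0042, 0.0004, 0], "yaw": 0.0067, "fingers": -1}, {"translation": [0.0042, 0.0004, 0], "yaw": 0.0067, "fingers": -1}, {"translation": [0, 0, 0], "yaw": 0, "fingers": -1}, {"translation": [0, 0, 0], "yaw": 0, "fingers": -1}, {"translation": [0, 0, 0], "yaw": 0, "fingers": -1}, {"translation": [0, 0, 0], "yaw": 0, "fingers": -1}]'

```text
time: 10.65
tool_pos: [0.6398, 0.0066, 0.1217]
ee_rot: [0.002, 0.742, 0.67, -0.0]
wrist_force: [1.7, -7.2, -5.2]
grip_width: 0.0225
grip_force: 49.9
```

Run:
```python
from h import *
st()
a=[]
for n,(u,v) in(("side",(290,190)),("top",(265,160))):
    c=bot.read_camera(n); a.append(cv2.resize(c["pixels"][v-65:v+65,u-65:u+65],None,fx=3,fy=3,interpolation=cv2.INTER_CUBIC))
    if n=="top":
        P=cloud(c); g=(abs(P[...,2]-.175)<.006)&(c["pixels"].max(-1)<90)
        G=P[g]
        for b in np.arange(.5,1.2,.1):
            s=G[(G[:,0]>b)&(G[:,0]<b+.1)&(abs(G[:,1])<.2)]
            if len(s)>5: print(round(b,2),len(s),np.median(s[:,:2],0).round(4))
cv2.imwrite("pics/c2.png",np.hstack(a))
```

```text
t 10.65 tcp [0.6398 0.0066 0.1217] yaxis [ 0.995 -0.102  0.002] ang -0.1026 z [ 0.002 -0.003 -1.   ] F [ 1.7 -7.2 -5.2] w 0.022512544170601938 gf 49.895421266555786
0.5 116 [ 0.5327 -0.0588]
0.6 74 [ 0.6389 -0.0631]
0.7 43 [ 0.7672 -0.0713]
0.8 76 [ 0.8472 -0.079 ]
0.9 72 [ 0.9485 -0.0878]
1.0 73 [ 1.0485 -0.0971]
1.1 67 [ 1.1471 -0.1065]
```

View pics/c2.png

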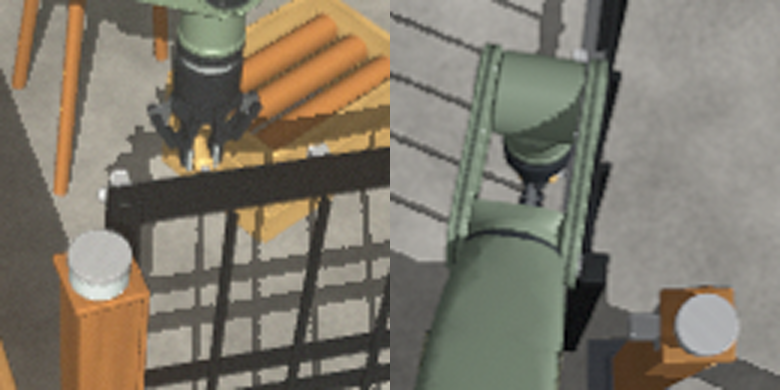

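The picture shows the gate ajar, its edge at about (120,190) clear of the post, with the knob between the fingers at (203,155) and the tin untouched. The gate has swung about 0.126–0.135 rad, so its edge is about 95–100 mm open. The force is steady, so I'm handing in.

Run:
```python
from h import *
st(); print(bot.close_job())
```

```text
t 10.75 tcp [0.6399 0.0066 0.1217] yaxis [ 0.995 -0.102  0.002] ang -0.1027 z [ 0.002 -0.003 -1.   ] F [ 0.6 -7.6 -5.9] w 0.022261933532372616 gf 49.89176273345947
the job is handed in; nothing more can be done
None
```

I handed the job in at about 11 s with the bolt lifted and drawn about 51 mm, and the gate held by the knob about 10 cm ajar (95–100 mm measured); the judge's verdict was not shown.

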